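# Screw the lid on the chocolate jar at the cake stall

### The arm

A 6-joint arm with a two-finger parallel gripper is mounted at the origin on the work surface. World frame = base frame: x ahead of the robot, y to its left, z up, the work surface at z = 0. Lengths are in mm, angles in degrees, forces in N, time in s.
With the tool pointing down it reaches from about 350 to 850 mm from the base axis. Payload 8.1 kg.
Tool frame: the origin (TCP) lies on the mounting face of the last link; the fingertips stand 173 mm ahead of it and the grasp point (between the pads) lies 155 mm ahead of it; z points along the fingers, y is the direction in which the jaws open and shut (so a half turn about z gives the same grasp; the last joint's range is limited). The gripper opens to 85 mm and grips with 20 to 120 N. Pads are 22 mm wide; open, the fingers measure 114 mm over their backs; the gripper's body (76 mm by 85 mm) begins 54 mm behind the grasp point. The pads swing forward as they close: fully open they stand 13 mm farther back than shut.
Start: joints at [68.847, 7.471, 85.268, -0, 87.261, -4.893], TCP at [167.982, 576.011, 404.692] pointing down, gripper open.
Joint ranges: [-169.43, 169.43], [-51.17, 129.36], [1.28, 143.12], [-76.62, 256.62], [0, 156.53], [-152.29, 152.29]. Speed limits (degrees/s): [136.94, 136.94, 159.86, 180, 180, 180].

### API

Orientations are given as [roll, pitch, yaw] about the fixed x, y, z axes, in that order (R = Rz(yaw) Ry(pitch) Rx(roll)).
In Python, from bench import * gives the robot as it stands.
- The arm moves only by the tool arm_command, never from a script. Its argument "plan" is a list of rows, each an object of numbers: "jaw": the closure, from 0 (fully open) to 1 (shut); "dx", "dy", "dz": the shift along the tool's x, y, z in mm; "wx", "wy", "wz": the turn, a rotation vector about the tool's x, y, z in rad. A call has 1 to 12 rows; each row is the pose to reach, as a shift and turn from the pose commanded when the call began, along the tool's axes at that moment; what a row does not reach only later rows make up. A row lasts 1/10 s, in which the tool goes at most 50 mm and 8.59 degrees, less where a joint would pass 70% of its speed; a pose out of reach is approached as far as the arm can. A call with a gripper value outside its range is refused whole. The fingers move at their own pace and stop on an object; "squeeze" is the grip in N (left out, the last holds). Time passes only in rows, so rows that repeat a pose let the fingers close. It gives the time, the measured TCP pose, the force and the opening at its end, in the units of the state.
- sense(): the state, without advancing time (a new reading comes with each control period).
- snapshot(name): name is "scene" or "top" or "wrist"; returns a dict with "pixels" (420x560x3 uint8, red, green, blue), "fx", "fy", "cx", "cy" (pixels), "k1" (the pictures are not rectified: a ray, as slopes to the right and down, at radius r is drawn at 1 + k1 r^2 times it, then the intrinsics apply), "extrinsics" (4x4, takes a point from camera to world coordinates). Camera axes: x right, y up, looking along -z (the intrinsics and any distortion apply to the point x, -y, -z); pixel columns grow to the right and rows downward; lengths in mm; the calibration is good to about 2 mm. A picture is of the moment at which its call begins. There is no depth.
- hand_in(): hands the job in, once; it reports no verdict.
Trained networks look in the newest picture that a camera, given by its name, has taken for a name from the list of things; names that differ only in an ending like _2 or _b are one class to them, and where a whole thing is asked for, a point or a joint stands for the part that bears it (a point fixed in the world has none). Each returns a list of dicts, best first, with "score" (0 to 1); they miss things now and then, are a little off and sometimes report something else, mostly with a low value. They report only what shows in the picture. A call takes as long as a camera call. They do not tell look-alikes from the thing itself.
- recognise(camera, target): "box" ([left, top, width, height] in pixels, round what is visible of it).
- pinpoint(camera, target): "pixel" ([column, row] in pixels: a listed point, or the origin of a listed thing).
The state is a dict: "time": time; "joint_pos": joint angles; "qd": joint speeds; "joint_efforts": joint torques, N m; "tool_pos": TCP position; "tcp_rot": TCP orientation; "ft_force": force on the tool from outside, world axes, zero at the start; "wrist_torque": the same for the moment, N m; "finger_gap": finger opening in mm.
Only numpy, scipy, OpenCV 4.12 (cv2) and the standard library are available. Lean on these libraries where they do the work, as an engineer would, in place of code of your own. Each camera call takes 0.05 s, during which the arm holds its last target.

### The job

Screw the wide white lid with the blue grip bar onto the open jar of chocolates: set it level on the neck with its bar in line with the jar's two blue marks, turn it back (anticlockwise from above) to the green marks so that it drops into the thread start, then tighten it clockwise until the bar is in line with the blue marks again, and let go. Leave the smaller green lid where it lies.

Things in the scene. Friction and masses are not known exactly. Their poses are not given: they have to be found in the camera images.
- lid_grip (a point): Lid to use: loose, white, round, 108 mm across, 30 mm high, 130 g, right way up; blue grip bar across its top 72 long, 20 thick, 42 mm tall. Point on the lid's axis in the bar: 54 mm above the lid's lower edge, 24 above its flat top, 18 below the bar's top. x runs along the bar, z up. Two 22 mm lugs inside the skirt's foot, under the bar's ends: a half turn changes nothing.
- jar_mouth (a point): Open jar of brown chocolates, fixed: glass body 150 mm across, white neck 64 mm, grey threads 88 mm across. Point: centre of the neck's rim, 150 mm above the table; z up; x and -x point at the two blue marks (closed). Lid set on with its bar towards blue: lugs rest on the threads, lid_grip 43 mm above this point. Lid down on the rim: 28 mm above. About 5 mm sideways play.
- jar_start (a point): One of the jar's two green marks, on the shoulder 66 mm from the jar's axis: thread start, 70 degrees anticlockwise (from above) of blue. With the bar towards green, within 20 degrees, the lid can go 15 mm straight down onto the rim. Turned clockwise there its lugs run under the threads (4 mm vertical play, 1.5 when closed) easily to blue; a stop comes 5 to 8 degrees past blue. No springback.
- spare_grip (a point): Bystander to leave alone: a smaller loose green lid, 80 mm across, with a green grip bar, otherwise of the same heights; it does not fit. The point lies in its bar, 54 mm above its lower edge; x runs along the bar.
There are look-alikes about, which are no part of the job. Leave any orange look-alike of the part that bears jar_mouth alone. Of the things shaped like the part that bears lid_grip, the white one is meant.

How it is judged (in metres and radians):
On the way, in this order (a step that is already met when the one before it is completed fails the run):
1. the lid is set level on top of the threads with its bar in line with the blue marks (within 20 degrees) (z of lid_grip in the frame of jar_mouth between 0.039 and 0.048 m and horizontal distance between lid_grip and jar_mouth below 0.015 m and angle between lid_grip's own z axis and vertical below 0.17 rad and angle between the x axis of lid_grip and the x axis of jar_mouth, either way round below 0.35 rad), for 0.2 s.
2. turned back to the green marks, the lid has dropped into the thread start (z of lid_grip in the frame of jar_mouth below 0.036 m and horizontal distance between lid_grip and jar_mouth below 0.012 m and angle between lid_grip's own z axis and vertical below 0.17 rad and angle between the x axis of lid_grip and the x axis of jar_mouth, either way round above 0.7 rad), for 0.1 s.
At the end, for the whole second after the job is handed in: The white lid sits low and level on the jar's rim (lid_grip 23 to 33 mm above jar_mouth, within 10 mm of its axis, tilted less than 6 degrees), its bar in line with the blue marks within 15 degrees, let go (z of lid_grip in the frame of jar_mouth between 0.023 and 0.033 m and horizontal distance between lid_grip and jar_mouth below 0.01 m and angle between lid_grip's own z axis and vertical below 0.1 rad and angle between the x axis of lid_grip and the x axis of jar_mouth, either way round below 0.27 rad); the robot touches nothing.
It fails at once if the green lid is moved by more than 40 mm (distance of spare_grip from where it was at the start of the episode above 0.04 m).
It also fails if it takes over 54 s, if anything falls off the work surface, if the arm or the gripper's body presses on something with over 40 N, if the wrist force passes 120 N, or if a joint passes its speed limit or range.

## Working session

There is one attempt and no reset: what is moved stays moved. The work goes in short steps, Python scripts to look and compute and a tool call to move; the robot and the scene stay as the last step left them, time stands still between calls to the robot, and variables do not carry over. Pictures are saved under pics/ and viewed, and the job is handed in when it is done.

Besides the shell and the picture viewer there is one more tool, called after "Request:" as a command line: name --argument value ..., lists and objects as JSON in quotes. arm_command: Moves the arm, as the interface text tells. Its arguments: {"type":"object","properties":{"plan":{"type":"array"},"squeeze":{"type":"number"}},"required":["plan"]}

```bash
mkdir -p pics
cat > h.py <<'E'
from bench import *
import numpy as np, cv2
def snap(n,f):
    s=snapshot(n); cv2.imwrite('pics/'+f+'.png',cv2.cvtColor(s['pixels'],cv2.COLOR_RGB2BGR)); return s
def ray(s,p):
    u=(p[0]-s['cx'])/s['fx']; v=(p[1]-s['cy'])/s['fy']
    a,b=u,v
    for _ in range(30):
        r2=a*a+b*b; a=u/(1+s['k1']*r2); b=v/(1+s['k1']*r2)
    E=np.array(s['extrinsics']); d=E[:3,:3]@np.array([a,-b,-1]); return E[:3,3],d/np.linalg.norm(d)
def atz(s,p,z):
    o,d=ray(s,p); return o+d*(z-o[2])/d[2]
def proj(s,P):
    E=np.array(s['extrinsics']); c=E[:3,:3].T@(np.array(P)-E[:3,3]); a=c[0]/-c[2]; b=-c[1]/-c[2]; k=1+s['k1']*(a*a+b*b)
    return np.array([s['cx']+s['fx']*a*k, s['cy']+s['fy']*b*k])
E
python3 - <<'E'
from h import *
for n in ['scene','top']:
    s=snap(n,n+'0'); print(n,np.array(s['extrinsics']).round(2).tolist(),s['fx'],s['k1'])
    for t in ['lid_grip','jar_mouth','jar_start','spare_grip']:
        print(t,[(round(d['score'],2),np.round(d['pixel'],1).tolist()) for d in pinpoint(n,t)])
print(sense())
E
```

```text
scene [[-0.41, -0.71, 0.57, 1027.22], [0.91, -0.31, 0.26, 270.26], [-0.01, 0.63, 0.78, 871.0], [0.0, 0.0, 0.0, 1.0]] 466.9848107217607 -0.1258095005223314
lid_grip [(0.76, [165.9, 221.5]), (0.59, [194.1, 171.0])]
jar_mouth [(0.7, [288.7, 155.9]), (0.67, [264.0, 232.0]), (0.62, [418.0, 287.2])]
jar_start [(0.95, [277.5, 272.5]), (0.58, [306.5, 185.7])]
spare_grip [(0.67, [419.0, 286.1])]
top [[-0.01, 0.99, -0.13, 310.94], [-1.0, -0.01, 0.0, 21.18], [0.0, 0.13, 0.99, 1311.33], [0.0, 0.0, 0.0, 1.0]] 505.3801867089627 -0.10029460938695486
lid_grip [(0.95, [395.1, 241.4]), (0.63, [384.6, 175.2])]
jar_mouth [(0.93, [287.7, 168.1]), (0.92, [302.3, 259.8])]
jar_start [(0.94, [287.8, 250.1]), (0.9, [263.1, 154.0])]
spare_grip [(0.91, [162.7, 206.3])]
{'time': 0.5, 'joint_pos': array([ 6.88477792e+01,  7.47270301e+00,  8.52673805e+01, -1.33156338e-04,
        8.72620604e+01, -4.89496300e+00]), 'qd': array([-0.06912779, -0.06682629, -0.10178167,  0.05425942, -0.09524852,
        0.0459292 ]), 'joint_efforts': array([-6.00012590e-04, -5.68706810e+01, -5.00365591e+01, -2.23190177e-04,
        2.68592892e-03,  2.62557541e-05]), 'tool_pos': array([167.97089742, 576.01541476, 404.68021235]), 'tcp_rot': array([-1.79997853e+02, -5.04135143e-05,  1.63742749e+02]), 'ft_force': array([-0.21116871,  0.30107628,  0.19923458]), 'wrist_torque': array([-0.02652227,  0.02940999,  0.0235023 ]), 'finger_gap': 85.53469101642396}
```

View pics/scene0.png

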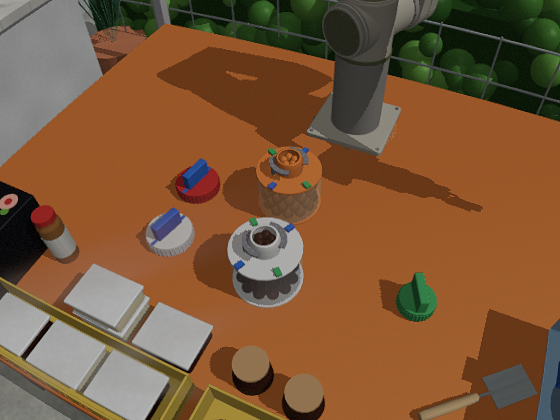

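View pics/top0.png

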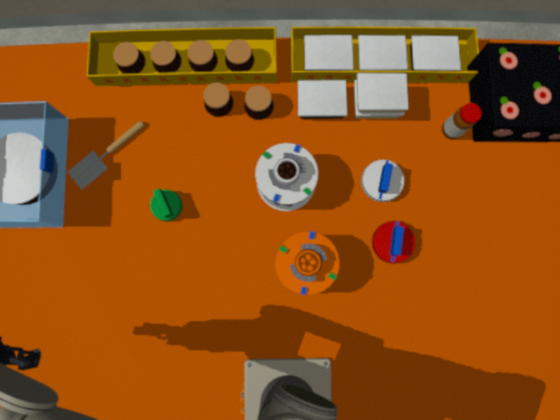

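Run:
```python
import cv2
i=cv2.imread('pics/top0.png')
a=cv2.resize(i[205:310,250:440],None,fx=4,fy=4,interpolation=cv2.INTER_CUBIC); cv2.imwrite('pics/c1.png',a)
```

```text
(no output)
```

View pics/c1.png

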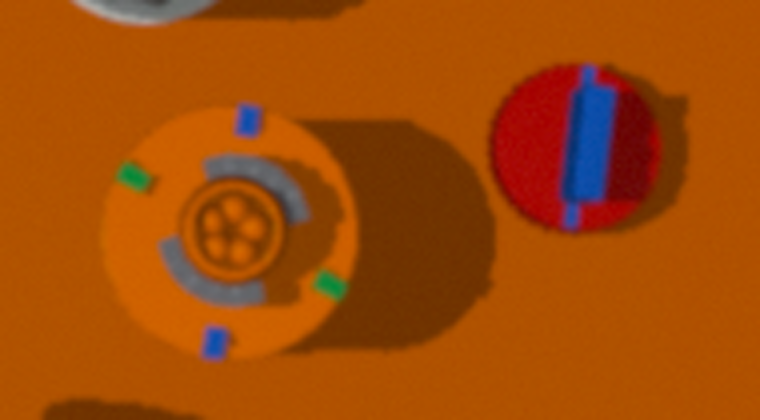

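Run:
```python
import cv2,numpy as np
i=cv2.imread('pics/top0.png')
a=cv2.resize(i[125:225,240:425],None,fx=4,fy=4,interpolation=cv2.INTER_CUBIC); cv2.imwrite('pics/c2.png',a)
j=cv2.imread('pics/scene0.png')
a=cv2.resize(j[195:310,130:315],None,fx=4,fy=4,interpolation=cv2.INTER_CUBIC); cv2.imwrite('pics/c3.png',a)
cv2.imwrite('pics/c4.png',cv2.resize(i[90:240,0:100],None,fx=4,fy=4,interpolation=cv2.INTER_CUBIC))
```

```text
(no output)
```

View pics/c2.png

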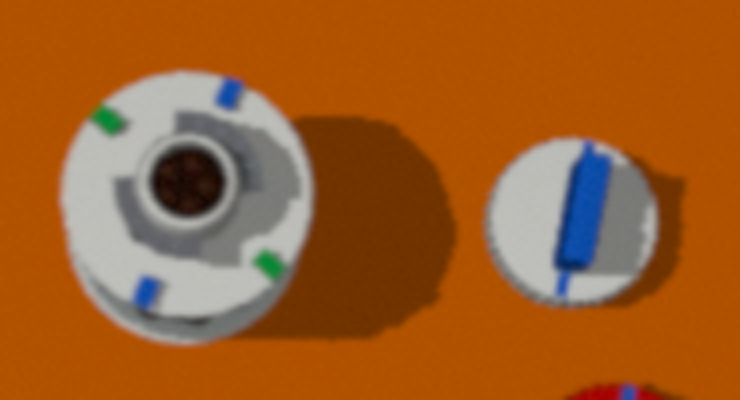

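View pics/c3.png

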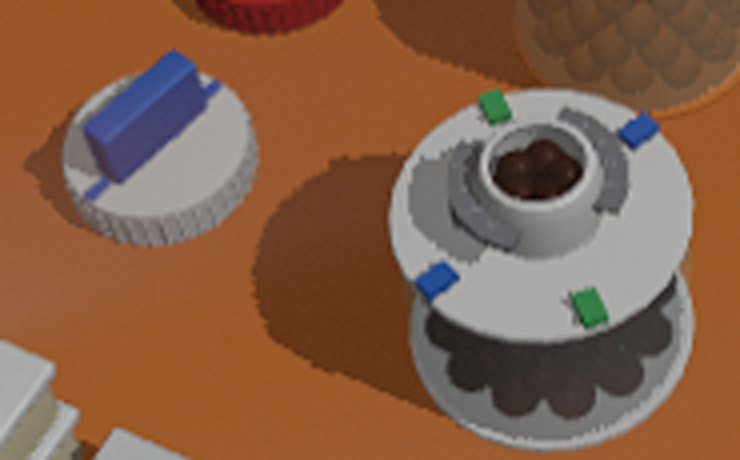

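View pics/c4.png

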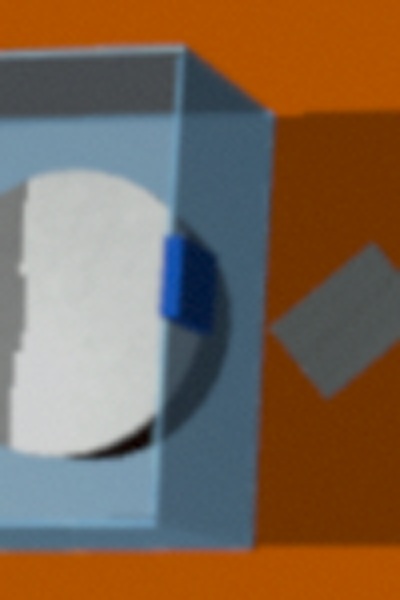

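Run:
```python
from h import *
t=snapshot('top'); s=snapshot('scene')
f=lambda p:(240+(p[0]+.5)/4-.5,125+(p[1]+.5)/4-.5)
g=lambda p:(130+(p[0]+.5)/4-.5,195+(p[1]+.5)/4-.5)
def tri(a,b):
    o1,d1=ray(t,a);o2,d2=ray(s,b)
    A=np.stack([d1,-d2],1); k=np.linalg.lstsq(A,o2-o1,rcond=None)[0]
    p,q=o1+k[0]*d1,o2+k[1]*d2; return ((p+q)/2).round(1),round(np.linalg.norm(p-q),1)
print('lid nn z54',atz(t,(384.6,175.2),54),atz(s,(165.9,221.5),54),tri((384.6,175.2),(165.9,221.5)))
print('jar nn z150',atz(t,(287.7,168.1),150),atz(s,(264,232),150),tri((287.7,168.1),(264,232)))
print('jar hand',atz(t,f((187,181)),150),atz(s,g((540,165)),150))
T={'b1':(229,95),'b2':(147,293),'g1':(109,120),'g2':(269,265)}
S={'b1':(640,131),'b2':(436,281),'g1':(495,106),'g2':(590,307)}
# top: up=+x; scene seen from +x: b1(far from robot)= near in scene
for sw in (0,1):
    for n,m in (('b1','b2'),('b2','b1'),('g1','g2'),('g2','g1')):
        print(n,tri(f(T[n]),g(S[m if sw else n])))
def ang(a,b): d=np.array(a)-b; return np.degrees(np.arctan2(d[1],d[0]))
z=118
for z in (110,125):
  P={k:atz(t,f(v),z) for k,v in T.items()}
  print(z,'blue',ang(P['b1'],P['b2']),'green',ang(P['g1'],P['g2']),(P['b1']+P['b2'])/2,(P['g1']+P['g2'])/2, np.linalg.norm(P['b1']-P['b2']))
  P={k:atz(s,g(v),z) for k,v in S.items()}
  print(z,'sc blue',ang(P['b2'],P['b1']),'green',ang(P['g2'],P['g1']),(P['b1']+P['b2'])/2,(P['g1']+P['g2'])/2)
print('lid marks',ang(atz(t,f((590,147)),30),atz(t,f((562,290)),30)),(atz(t,f((590,147)),30)+atz(t,f((562,290)),30))/2)
a=atz(s,g((95,190)),30);b=atz(s,g((208,88)),30);print('scene marks',ang(a,b),(a+b)/2)
# bar top corners in scene
a=atz(s,g((85,126)),72);b=atz(s,g((174,50)),72);print('edge',ang(a,b))
a=atz(s,g((120,148)),72)
print(s['fx'],'red',atz(t,(395.1,241.4),54),'orange',atz(t,(302.3,259.8),150))
```

```text
lid nn z54 [ 567.15047127 -253.05614556   54.        ] [ 559.23105394 -258.56504075   54.        ] (array([ 565.2, -251.2,   64.7]), np.float64(1.0))
jar nn z150 [566.94934224  -4.33059673 150.        ] [558.61649193  -6.08088006 150.        ] (array([564.7,  -3.4, 158.9]), np.float64(1.6))
jar hand [562.73405863  -1.15968986 150.        ] [566.4678023   -0.87093335 150.        ]
b1 (array([583.6,  15.7, 217.4]), np.float64(82.8))
b2 (array([546.3, -23. ,   9.8]), np.float64(107.2))
g1 (array([590.2,  21. , 233.6]), np.float64(48.1))
g2 (array([534.3, -30.2, -35.6]), np.float64(61.3))
b1 (array([624.7, -29.3, 112.2]), np.float64(2.3))
b2 (array([502.6,  22.8, 112.8]), np.float64(0.7))
g1 (array([609.1,  44.7, 113.9]), np.float64(0.6))
g2 (array([518.8, -51.3, 114.3]), np.float64(2.0))
110 blue -22.916875297702315 green 46.49068947689327 [563.83225745  -2.61193996 110.        ] [564.53837968  -2.7981673  110.        ] 132.23756175237006
110 sc blue -23.205603710507017 green 46.99853655223957 [562.33989184  -4.88166877 110.        ] [561.61213463  -5.4454573  110.        ]
125 blue -22.91687529770232 green 46.49068947689326 [560.67464784  -2.314875   125.        ] [561.37195331  -2.49877707 125.        ] 130.58642227085747
125 sc blue -23.205603710507024 green 46.99853655223955 [5.71503059e+02 5.41623151e-01 1.25000000e+02] [ 5.70789646e+02 -1.10526634e-02  1.25000000e+02]
lid marks -13.321376640255627 [ 561.6353253  -255.38172108   30.        ]
scene marks -12.246581922421356 [ 562.47846912 -257.63781248   30.        ]
edge -13.200803761134981
466.9848107217607 red [ 398.07406197 -272.86255697   54.        ] orange [352.18173624 -34.64351403 150.        ]
```

```bash
cat >> h.py <<'E'
def go(x,y,z,yaw):
    q=sense(); p=q['tool_pos']; y0=q['tcp_rot'][2]; a=np.radians(y0)
    d=np.array([x,y,z])-p
    X=np.array([np.cos(a),np.sin(a),0]);Y=np.array([np.sin(a),-np.cos(a),0])
    w=(yaw-y0+180)%360-180
    print('dx %.1f dy %.1f dz %.1f wz %.3f'%(d@X,d@Y,-d[2],-np.radians(w)),'yaw chg',round(w,1),'rpy',np.round(q['tcp_rot'],2),'t',q['time'],'gap',round(q['finger_gap'],1),'F',q['ft_force'].round(1))
E
python3 -c "
from h import *
go(562,-256,380,70)"
```

```text
dx -611.2 dy -688.4 dz 24.7 wz 1.636 yaw chg -93.7 rpy [180.     0.   163.74] t 0.6 gap 85.6 F [ 1.1 -0.3  0.7]
```

Request:
arm_command --plan '[{"jaw": 0,"dx": -611,"dy": -688,"dz": 24,"wz": 1.64},{"jaw": 0,"dx": -611,"dy": -688,"dz": 24,"wz": 1.64},{"jaw": 0,"dx": -611,"dy": -688,"dz": 24,"wz": 1.64},{"jaw": 0,"dx": -611,"dy": -688,"dz": 24,"wz": 1.64},{"jaw": 0,"dx": -611,"dy": -688,"dz": 24,"wz": 1.64},{"jaw": 0,"dx": -611,"dy": -688,"dz": 24,"wz": 1.64},{"jaw": 0,"dx": -611,"dy": -688,"dz": 24,"wz": 1.64},{"jaw": 0,"dx": -611,"dy": -688,"dz": 24,"wz": 1.64},{"jaw": 0,"dx": -611,"dy": -688,"dz": 24,"wz": 1.64},{"jaw": 0,"dx": -611,"dy": -688,"dz": 24,"wz": 1.64},{"jaw": 0,"dx": -611,"dy": -688,"dz": 24,"wz": 1.64},{"jaw": 0,"dx": -611,"dy": -688,"dz": 24,"wz": 1.64}]'

```text
invalid input
```

```bash
python3 -c "
from h import *
go(562,-256,370,-13)
print(sense()['joint_pos'],sense()['tool_pos'])"
```

```text
dx -611.2 dy -688.4 dz 34.7 wz 3.085 yaw chg -176.7 rpy [180.     0.   163.74] t 0.6 gap 85.6 F [ 1.1 -0.3  0.7]
[ 6.88457377e+01  7.47045499e+00  8.52658726e+01  1.45710618e-05
  8.72601802e+01 -4.89380736e+00] [167.99465546 576.01915318 404.71813862]
```

Request:
arm_command --plan '[{"jaw": 0,"dx": -36,"dy": -34,"dz": 2,"wx": 0,"wy": 0,"wz": 0.14},{"jaw": 0,"dx": -72,"dy": -68,"dz": 4,"wx": 0,"wy": 0,"wz": 0.28}]'

```text
time: 0.8
tool_pos: [218.0, 490.1, 400.1]
tcp_rot: [-180.0, 0.0, 147.5]
ft_force: [1.2, 0.4, 0.1]
finger_gap: 85.9
```

```bash
python3 -c "
from h import *
go(562,-256,370,-13)
print(sense()['joint_pos'],sense()['tool_pos'])"
```

```text
dx -690.8 dy -444.8 dz 30.1 wz 2.802 yaw chg -160.5 rpy [-1.7996e+02  1.0000e-02  1.4753e+02] t 0.8 gap 85.9 F [1.2 0.4 0.1]
[ 6.05506892e+01 -2.24717205e+00  9.57675231e+01 -8.33871362e-03
  8.65207126e+01  3.02207948e+00] [217.96469808 490.12964809 400.05198283]
```

Request:
arm_command --plan '[{"jaw": 0,"dx": -690,"dy": -445,"dz": 30,"wx": 0,"wy": 0,"wz": 1.6},{"jaw": 0,"dx": -690,"dy": -445,"dz": 30,"wx": 0,"wy": 0,"wz": 1.6},{"jaw": 0,"dx": -690,"dy": -445,"dz": 30,"wx": 0,"wy": 0,"wz": 1.6},{"jaw": 0,"dx": -690,"dy": -445,"dz": 30,"wx": 0,"wy": 0,"wz": 1.6},{"jaw": 0,"dx": -690,"dy": -445,"dz": 30,"wx": 0,"wy": 0,"wz": 1.6},{"jaw": 0,"dx": -690,"dy": -445,"dz": 30,"wx": 0,"wy": 0,"wz": 1.6},{"jaw": 0,"dx": -690,"dy": -445,"dz": 30,"wx": 0,"wy": 0,"wz": 1.6},{"jaw": 0,"dx": -690,"dy": -445,"dz": 30,"wx": 0,"wy": 0,"wz": 1.6},{"jaw": 0,"dx": -690,"dy": -445,"dz": 30,"wx": 0,"wy": 0,"wz": 1.6},{"jaw": 0,"dx": -690,"dy": -445,"dz": 30,"wx": 0,"wy": 0,"wz": 1.6},{"jaw": 0,"dx": -690,"dy": -445,"dz": 30,"wx": 0,"wy": 0,"wz": 1.6},{"jaw": 0,"dx": -690,"dy": -445,"dz": 30,"wx": 0,"wy": 0,"wz": 1.6}]'

```text
time: 2.0
tool_pos: [470.7, -55.6, 379.1]
tcp_rot: [179.9, -0.0, 55.8]
ft_force: [0.9, 1.2, 0.0]
finger_gap: 85.2
```

```bash
python3 -c "
from h import *
go(562,-256,370,-13)
print(sense()['joint_pos'],sense()['tool_pos'])"
```

```text
dx -114.4 dy 188.2 dz 9.1 wz 1.201 yaw chg -68.8 rpy [ 1.7994e+02 -3.0000e-02  5.5790e+01] t 2.0 gap 85.2 F [0.9 1.2 0. ]
[-1.29413406e+01 -1.17317913e+01  1.06667979e+02  1.10841663e-02
  8.49980875e+01  2.12715320e+01] [470.72299553 -55.59524485 379.10018094]
```

Request:
arm_command --plan '[{"jaw": 0,"dx": -114,"dy": 188,"dz": 9,"wx": 0,"wy": 0,"wz": 1.2},{"jaw": 0,"dx": -114,"dy": 188,"dz": 9,"wx": 0,"wy": 0,"wz": 1.2},{"jaw": 0,"dx": -114,"dy": 188,"dz": 9,"wx": 0,"wy": 0,"wz": 1.2},{"jaw": 0,"dx": -114,"dy": 188,"dz": 9,"wx": 0,"wy": 0,"wz": 1.2},{"jaw": 0,"dx": -114,"dy": 188,"dz": 9,"wx": 0,"wy": 0,"wz": 1.2},{"jaw": 0,"dx": -114,"dy": 188,"dz": 9,"wx": 0,"wy": 0,"wz": 1.2},{"jaw": 0,"dx": -114,"dy": 188,"dz": 9,"wx": 0,"wy": 0,"wz": 1.2},{"jaw": 0,"dx": -114,"dy": 188,"dz": 9,"wx": 0,"wy": 0,"wz": 1.2},{"jaw": 0,"dx": -114,"dy": 188,"dz": 9,"wx": 0,"wy": 0,"wz": 1.2},{"jaw": 0,"dx": -114,"dy": 188,"dz": 9,"wx": 0,"wy": 0,"wz": 1.2}]'

```text
time: 3.0
tool_pos: [562.5, -253.0, 369.8]
tcp_rot: [-180.0, 0.0, -12.5]
ft_force: [0.5, -1.0, 0.3]
finger_gap: 85.5
```

```bash
python3 -c "
from h import *
s=snap('wrist','w1')
for d in pinpoint('wrist','lid_grip'):
    print(d['score'],d['pixel'],atz(s,d['pixel'],54))
print(np.array(s['extrinsics']).round(2).tolist())
print('proj',proj(s,(562,-256,54)))
go(562,-256,370,-13)"
```

```text
0.87 [335.4, 340.1] [ 401.70637265 -274.26023308   54.        ]
0.81 [284.0, 199.6] [ 561.80748401 -254.03260994   54.        ]
[[-0.22, 0.94, 0.26, 629.39], [-0.98, -0.21, -0.06, -266.58], [0.0, -0.27, 0.96, 339.34], [0.0, 0.0, 0.0, 1.0]]
proj [286.04055285 198.95183359]
dx 0.2 dy 3.1 dz -0.2 wz 0.008 yaw chg -0.5 rpy [180.    -0.   -12.52] t 3.1 gap 85.4 F [ 0.6 -0.2 -0.2]
```

View pics/w1.png

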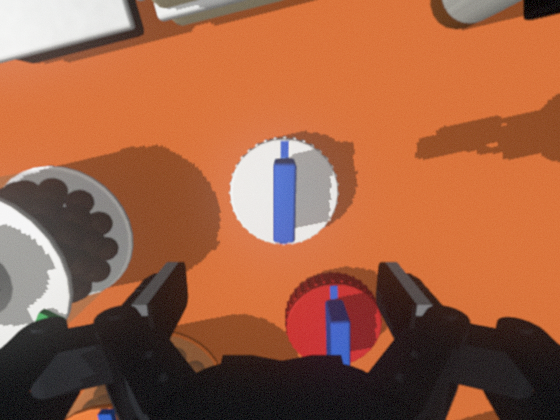

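Run:
```python
import cv2
i=cv2.imread('pics/w1.png')
cv2.imwrite('pics/c5.png',cv2.resize(i[130:255,220:350],None,fx=5,fy=5,interpolation=cv2.INTER_CUBIC)[:600])
```

```text
(no output)
```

View pics/c5.png

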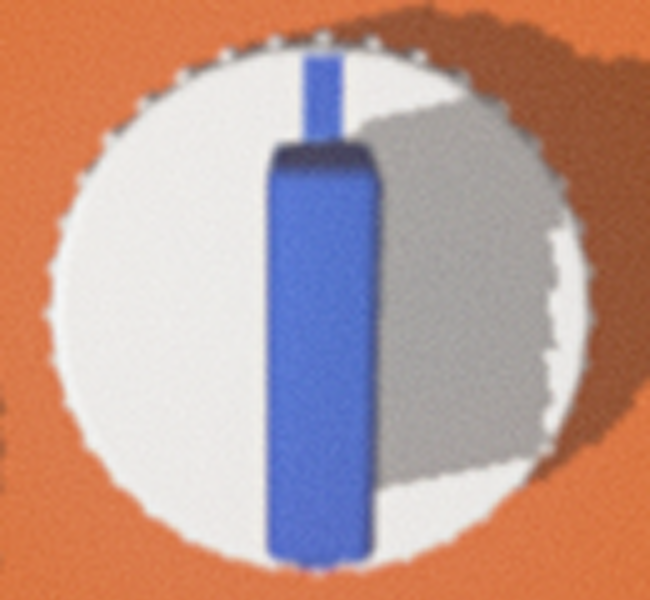

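Run:
```python
from h import *
s=snapshot('wrist')
f=lambda p:(220+(p[0]+.5)/5-.5,130+(p[1]+.5)/5-.5)
c=[atz(s,f(p),72) for p in ((272,172),(379,172),(374,556),(270,556))]
a=(c[0]+c[1])/2;b=(c[2]+c[3])/2;d=a-b
print('centre',sum(c)/4,'ang',np.degrees(np.arctan2(d[1],d[0])),'len',np.linalg.norm(d),'w',np.linalg.norm(c[0]-c[1]),np.linalg.norm(c[2]-c[3]))
# disc at z30
L=atz(s,f((55,310)),30);R=atz(s,f((588,310)),30);B=atz(s,f((320,570)),30);T=atz(s,f((322,45)),30)
print((L+R)/2,(T+B)/2,np.linalg.norm(L-R),np.linalg.norm(T-B))
go(562.5,-255,209,-12.6)
```

```text
centre [ 562.45221224 -254.27434028   72.        ] ang -12.921320180027555 len 68.621067649965 w 17.9329138340623 18.64427573485831
[ 564.12903989 -254.58134476   30.        ] [ 562.2792332  -254.06051486   30.        ] 105.84203681811043 106.53946884397773
dx 0.5 dy 2.0 dz 160.9 wz 0.001 yaw chg -0.0 rpy [ 1.800e+02 -1.000e-02 -1.256e+01] t 3.15 gap 85.4 F [0.2 0.1 0.4]
```

Request:
arm_command --plan '[{"jaw": 0,"dx": 0.5,"dy": 1.5,"dz": 40,"wx": 0,"wy": 0,"wz": 0.005},{"jaw": 0,"dx": 0.5,"dy": 1.5,"dz": 80,"wx": 0,"wy": 0,"wz": 0.005},{"jaw": 0,"dx": 0.5,"dy": 1.5,"dz": 110,"wx": 0,"wy": 0,"wz": 0.005},{"jaw": 0,"dx": 0.5,"dy": 1.5,"dz": 135,"wx": 0,"wy": 0,"wz": 0.005},{"jaw": 0,"dx": 0.5,"dy": 1.5,"dz": 150,"wx": 0,"wy": 0,"wz": 0.005},{"jaw": 0,"dx": 0.5,"dy": 1.5,"dz": 159,"wx": 0,"wy": 0,"wz": 0.005},{"jaw": 0,"dx": 0.5,"dy": 1.5,"dz": 159,"wx": 0,"wy": 0,"wz": 0.005}]' --squeeze 60

```text
time: 3.85
tool_pos: [562.4, -254.4, 210.0]
tcp_rot: [-180.0, 0.1, -13.0]
ft_force: [0.2, 1.0, -0.2]
finger_gap: 85.4
```

```bash
python3 -c "
from h import *
snap('wrist','w2'); snap('scene','s2')
go(562.5,-254.5,210,-12.8)"
```

```text
dx -0.8 dy -0.2 dz 2.1 wz -0.003 yaw chg 0.2 rpy [ 1.7997e+02 -1.0000e-01 -1.2990e+01] t 3.95 gap 85.4 F [0.4 0.4 1. ]
```

View pics/w2.png

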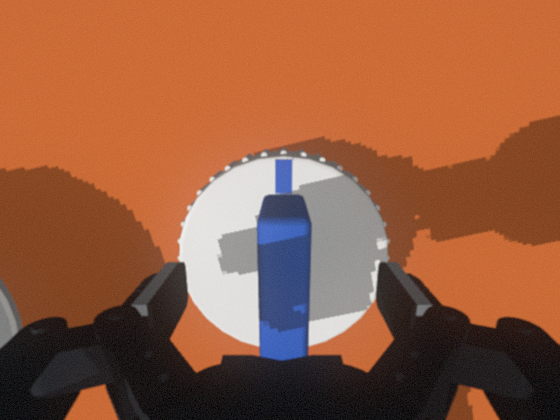

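The bar (columns 258–308) stands midway between the fingers and is aligned with them, so I'm closing the gripper.

Request:
arm_command --plan '[{"jaw": 0.5,"dx": 0,"dy": 0,"dz": 1,"wx": 0,"wy": 0,"wz": 0},{"jaw": 1,"dx": 0,"dy": 0,"dz": 1,"wx": 0,"wy": 0,"wz": 0},{"jaw": 1,"dx": 0,"dy": 0,"dz": 1,"wx": 0,"wy": 0,"wz": 0},{"jaw": 1,"dx": 0,"dy": 0,"dz": 1,"wx": 0,"wy": 0,"wz": 0},{"jaw": 1,"dx": 0,"dy": 0,"dz": 1,"wx": 0,"wy": 0,"wz": 0},{"jaw": 1,"dx": 0,"dy": 0,"dz": 1,"wx": 0,"wy": 0,"wz": 0},{"jaw": 1,"dx": 0,"dy": 0,"dz": 1,"wx": 0,"wy": 0,"wz": 0},{"jaw": 1,"dx": 0,"dy": 0,"dz": 1,"wx": 0,"wy": 0,"wz": 0}]' --squeeze 70

```text
time: 4.75
tool_pos: [562.9, -254.7, 210.2]
tcp_rot: [180.0, -0.0, -13.0]
ft_force: [-0.8, 0.7, 4.1]
finger_gap: 19.0
```

```bash
python3 -c "
from h import *
go(562.5,-254.5,400,-12.8); print(sense()['tool_pos'])"
```

```text
dx -0.4 dy -0.1 dz -189.8 wz -0.004 yaw chg 0.2 rpy [ 1.7999e+02 -4.0000e-02 -1.3020e+01] t 4.75 gap 19.0 F [-0.8  0.7  4.1]
[ 562.8712129  -254.65290867  210.24091046]
```

Request:
arm_command --plan '[{"jaw": 1,"dx": 0,"dy": 0,"dz": -15,"wx": 0,"wy": 0,"wz": 0},{"jaw": 1,"dx": 0,"dy": 0,"dz": -45,"wx": 0,"wy": 0,"wz": 0},{"jaw": 1,"dx": 0,"dy": 0,"dz": -85,"wx": 0,"wy": 0,"wz": 0},{"jaw": 1,"dx": 0,"dy": 0,"dz": -125,"wx": 0,"wy": 0,"wz": 0},{"jaw": 1,"dx": 0,"dy": 0,"dz": -160,"wx": 0,"wy": 0,"wz": 0},{"jaw": 1,"dx": 0,"dy": 0,"dz": -180,"wx": 0,"wy": 0,"wz": 0},{"jaw": 1,"dx": 0,"dy": 0,"dz": -190,"wx": 0,"wy": 0,"wz": 0},{"jaw": 1,"dx": 0,"dy": 0,"dz": -190,"wx": 0,"wy": 0,"wz": 0}]'

```text
time: 5.55
tool_pos: [562.8, -254.6, 401.6]
tcp_rot: [180.0, -0.1, -13.0]
ft_force: [0.5, 0.1, -2.3]
finger_gap: 19.2
```

```bash
python3 -c "
from h import *
s=snap('scene','s3');snap('wrist','w3')
go(564,-3,400,-23); print(sense()['tool_pos'])"
```

```text
dx -55.0 dy -245.3 dz -1.7 wz 0.174 yaw chg -10.0 rpy [-1.7997e+02  1.2000e-01 -1.3020e+01] t 5.65 gap 19.2 F [-0.4 -0.4 -1.8]
[ 562.32883149 -254.39568033  398.27139654]
```

View pics/w3.png

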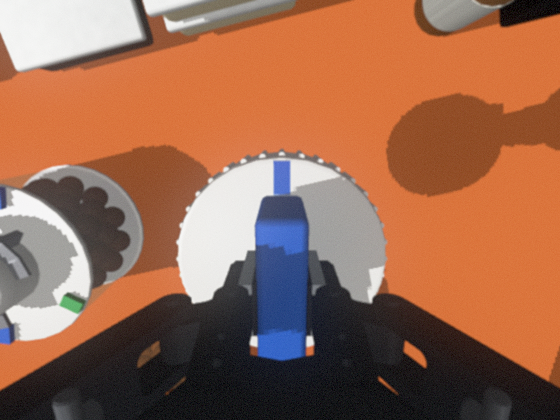

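View pics/s3.png

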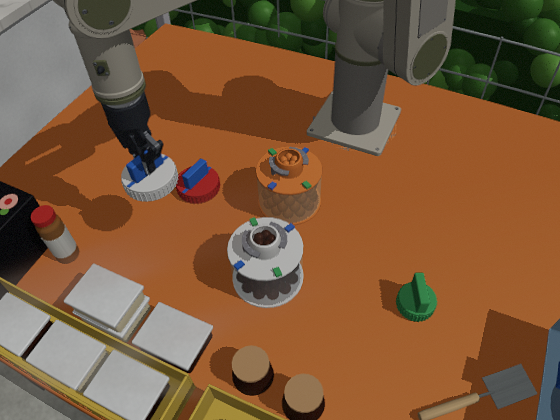

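```bash
python3 -c "
from h import *
go(465,39,400,-23)"
```

```text
dx -160.9 dy -263.9 dz -1.7 wz 0.174 yaw chg -10.0 rpy [-1.7997e+02  1.2000e-01 -1.3020e+01] t 5.65 gap 19.2 F [-0.4 -0.4 -1.8]
```

Request:
arm_command --plan '[{"jaw": 1,"dx": -10,"dy": -16,"dz": 0,"wx": 0,"wy": 0,"wz": 0.02},{"jaw": 1,"dx": -30,"dy": -49,"dz": 0,"wx": 0,"wy": 0,"wz": 0.05},{"jaw": 1,"dx": -52,"dy": -85,"dz": 0,"wx": 0,"wy": 0,"wz": 0.08},{"jaw": 1,"dx": -75,"dy": -123,"dz": 0,"wx": 0,"wy": 0,"wz": 0.11},{"jaw": 1,"dx": -98,"dy": -161,"dz": 0,"wx": 0,"wy": 0,"wz": 0.14},{"jaw": 1,"dx": -120,"dy": -197,"dz": 0,"wx": 0,"wy": 0,"wz": 0.16},{"jaw": 1,"dx": -138,"dy": -227,"dz": 0,"wx": 0,"wy": 0,"wz": 0.17},{"jaw": 1,"dx": -152,"dy": -250,"dz": 0,"wx": 0,"wy": 0,"wz": 0.174},{"jaw": 1,"dx": -161,"dy": -264,"dz": 0,"wx": 0,"wy": 0,"wz": 0.174},{"jaw": 1,"dx": -161,"dy": -264,"dz": 0,"wx": 0,"wy": 0,"wz": 0.174},{"jaw": 1,"dx": -161,"dy": -264,"dz": 0,"wx": 0,"wy": 0,"wz": 0.174}]'

```text
time: 6.75
tool_pos: [464.9, 38.9, 398.3]
tcp_rot: [179.9, 0.1, -22.9]
ft_force: [-0.2, 0.1, -1.8]
finger_gap: 19.3
```

```bash
python3 -c "
from h import *
s=snap('wrist','w4')
for t in ['jar_mouth','jar_start']:
  for d in pinpoint('wrist',t): print(t,d['score'],d['pixel'],atz(s,d['pixel'],150 if t=='jar_mouth' else 113))
go(564,-3,400,-23)"
```

```text
jar_mouth 0.83 [284.1, 56.0] [563.51786689  -3.7889714  150.        ]
jar_mouth 0.58 [442.1, 312.5] [346.29476277 -46.61108564 150.        ]
jar_start 0.69 [190.7, 33.3] [609.49980722  49.29212047 113.        ]
dx 106.8 dy -0.8 dz -0.9 wz -0.001 yaw chg 0.0 rpy [ 1.7996e+02  6.0000e-02 -2.3050e+01] t 6.9 gap 19.4 F [-0.2 -0.5 -1.2]
```

View pics/w4.png

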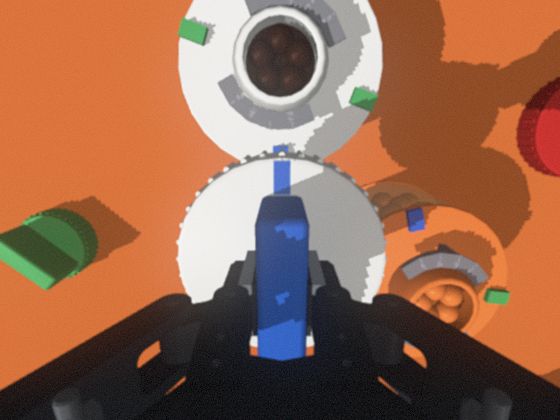

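Run:
```python
from h import *
s=snapshot('wrist')
L,R,T,B=[atz(s,p,150) for p in ((233,58),(327,58),(280,5),(280,108))]
print((L+R)/2,(T+B)/2,np.linalg.norm(L-R),np.linalg.norm(T-B))
a=atz(s,(193,31),113);b=atz(s,(363,98),113);d=a-b
print((a+b)/2,np.linalg.norm(d),np.degrees(np.arctan2(d[1],d[0])))
print(atz(s,(280.5,150),113))
i=cv2.imread('pics/w4.png'); cv2.imwrite('pics/c6.png',cv2.resize(i[0:165,170:390],None,fx=3.6,fy=3.6,interpolation=cv2.INTER_CUBIC))
```

```text
[564.28997808  -2.02452709 150.        ] [564.00315411  -1.89777696 150.        ] 59.10410361716524 59.26244706170509
[565.7216872   -2.68062719 113.        ] 133.60776273287897 46.96771357838696
[508.91115674  21.37024998 113.        ]
```

View pics/c6.png

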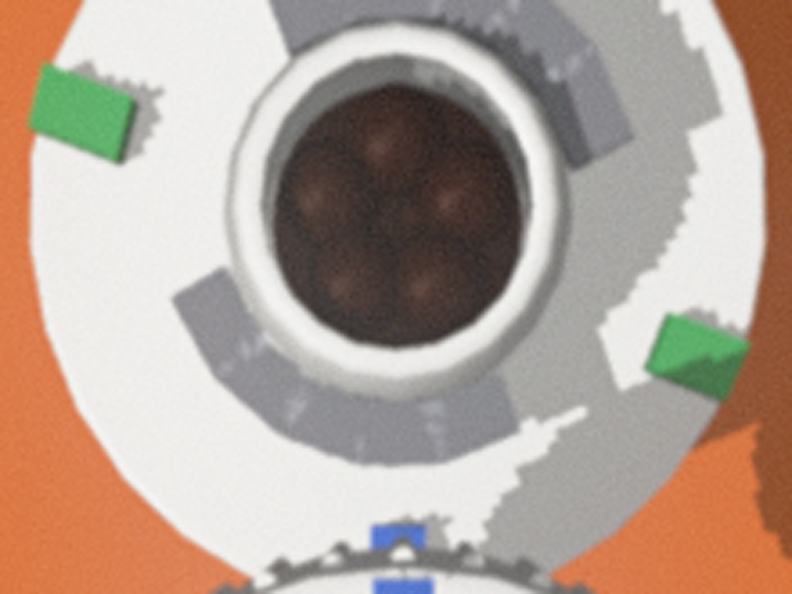

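```bash
python3 -c "
from h import *
go(564.3,-2.3,360,-23); print(sense()['tool_pos'])"
```

```text
dx 106.8 dy -1.5 dz 39.3 wz -0.001 yaw chg 0.1 rpy [ 1.7997e+02  4.0000e-02 -2.3060e+01] t 6.95 gap 19.5 F [ 0.7  0.1 -1.2]
[465.45588642  38.10812615 399.30598664]
```

Request:
arm_command --plan '[{"jaw": 1,"dx": 10,"dy": 0,"dz": 0,"wx": 0,"wy": 0,"wz": 0},{"jaw": 1,"dx": 30,"dy": 0,"dz": 0,"wx": 0,"wy": 0,"wz": 0},{"jaw": 1,"dx": 60,"dy": -1,"dz": 0,"wx": 0,"wy": 0,"wz": 0},{"jaw": 1,"dx": 85,"dy": -1,"dz": 0,"wx": 0,"wy": 0,"wz": 0},{"jaw": 1,"dx": 100,"dy": -1,"dz": 8,"wx": 0,"wy": 0,"wz": 0},{"jaw": 1,"dx": 107,"dy": -1,"dz": 20,"wx": 0,"wy": 0,"wz": 0},{"jaw": 1,"dx": 107,"dy": -1,"dz": 32,"wx": 0,"wy": 0,"wz": 0},{"jaw": 1,"dx": 107,"dy": -1,"dz": 38,"wx": 0,"wy": 0,"wz": 0},{"jaw": 1,"dx": 107,"dy": -1,"dz": 39,"wx": 0,"wy": 0,"wz": 0},{"jaw": 1,"dx": 107,"dy": -1,"dz": 39,"wx": 0,"wy": 0,"wz": 0}]'

```text
time: 7.95
tool_pos: [563.7, -1.6, 360.7]
tcp_rot: [180.0, 0.0, -23.0]
ft_force: [-0.2, 0.2, -1.1]
finger_gap: 19.3
```

```bash
python3 -c "
from h import *
snap('scene','s5')
go(564.3,-2.3,350,-23); print(sense()['tool_pos'])
i=cv2.imread('pics/s5.png');cv2.imwrite('pics/c7.png',cv2.resize(i[120:320,180:380],None,fx=3,fy=3,interpolation=cv2.INTER_CUBIC))"
```

```text
dx 0.6 dy 0.4 dz 11.3 wz 0.001 yaw chg -0.0 rpy [-1.7999e+02 -3.0000e-02 -2.2960e+01] t 8.0 gap 19.2 F [ 0.7  0.6 -2. ]
[563.89922558  -1.66202965 361.25849745]
```

View pics/c7.png

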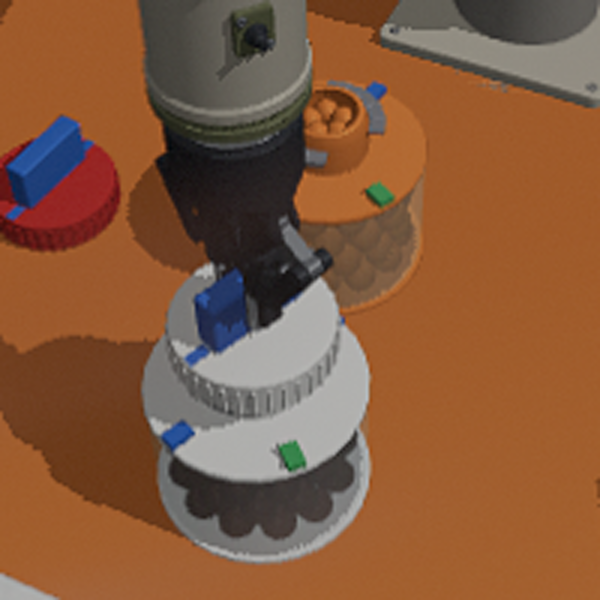

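The lid is centred over the white jar and its stripe points at the blue mark. I'm lowering it slowly until it touches.

Request:
arm_command --plan '[{"jaw": 1,"dx": 0.5,"dy": 0.3,"dz": 3,"wx": 0,"wy": 0,"wz": 0},{"jaw": 1,"dx": 0.5,"dy": 0.3,"dz": 6,"wx": 0,"wy": 0,"wz": 0},{"jaw": 1,"dx": 0.5,"dy": 0.3,"dz": 8,"wx": 0,"wy": 0,"wz": 0},{"jaw": 1,"dx": 0.5,"dy": 0.3,"dz": 9,"wx": 0,"wy": 0,"wz": 0},{"jaw": 1,"dx": 0.5,"dy": 0.3,"dz": 10,"wx": 0,"wy": 0,"wz": 0},{"jaw": 1,"dx": 0.5,"dy": 0.3,"dz": 10.5,"wx": 0,"wy": 0,"wz": 0},{"jaw": 1,"dx": 0.5,"dy": 0.3,"dz": 10.5,"wx": 0,"wy": 0,"wz": 0}]'

```text
time: 8.7
tool_pos: [564.5, -2.4, 350.2]
tcp_rot: [180.0, 0.0, -23.0]
ft_force: [1.2, -0.0, -2.6]
finger_gap: 18.9
```

```bash
python3 -c "
from h import *
go(564.3,-2.3,349,-23); print(sense()['tool_pos'])"
```

```text
dx -0.2 dy -0.0 dz 1.2 wz 0.000 yaw chg -0.0 rpy [ 1.800e+02  1.000e-02 -2.299e+01] t 8.7 gap 18.9 F [ 1.2 -0.  -2.6]
[564.50435352  -2.43311293 350.22846934]
```

Request:
arm_command --plan '[{"jaw": 1,"dx": 0,"dy": 0,"dz": 0.6,"wx": 0,"wy": 0,"wz": 0},{"jaw": 1,"dx": 0,"dy": 0,"dz": 1.2,"wx": 0,"wy": 0,"wz": 0},{"jaw": 1,"dx": 0,"dy": 0,"dz": 1.6,"wx": 0,"wy": 0,"wz": 0},{"jaw": 1,"dx": 0,"dy": 0,"dz": 1.6,"wx": 0,"wy": 0,"wz": 0}]'

```text
time: 9.1
tool_pos: [564.5, -2.4, 349.2]
tcp_rot: [-180.0, -0.0, -23.0]
ft_force: [-2.2, -0.1, 3.9]
finger_gap: 19.3
```

Request:
arm_command --plan '[{"jaw": 1,"dx": 0,"dy": 0,"dz": 0.5,"wx": 0,"wy": 0,"wz": 0},{"jaw": 1,"dx": 0,"dy": 0,"dz": 0.9,"wx": 0,"wy": 0,"wz": 0},{"jaw": 1,"dx": 0,"dy": 0,"dz": 0.9,"wx": 0,"wy": 0,"wz": 0},{"jaw": 1,"dx": 0,"dy": 0,"dz": 0.9,"wx": 0,"wy": 0,"wz": 0}]'

```text
time: 9.5
tool_pos: [564.5, -2.4, 349.2]
tcp_rot: [-180.0, -0.1, -23.0]
ft_force: [-6.6, 0.7, 9.4]
finger_gap: 19.3
```

```bash
python3 -c "
from h import *
s=snap('scene','s6');t=snap('top','t6')
go(564.3,-2.3,349,47); print(sense()['tool_pos'])
i=cv2.imread('pics/s6.png');cv2.imwrite('pics/c8.png',cv2.resize(i[170:310,200:340],None,fx=4,fy=4,interpolation=cv2.INTER_CUBIC))"
```

```text
dx -0.3 dy -0.0 dz 0.2 wz -1.221 yaw chg 70.0 rpy [-1.7999e+02 -5.0000e-02 -2.2980e+01] t 9.6 gap 18.9 F [-5.5 -0.7  8.7]
[564.53245777  -2.40077047 349.18575691]
```

View pics/c8.png

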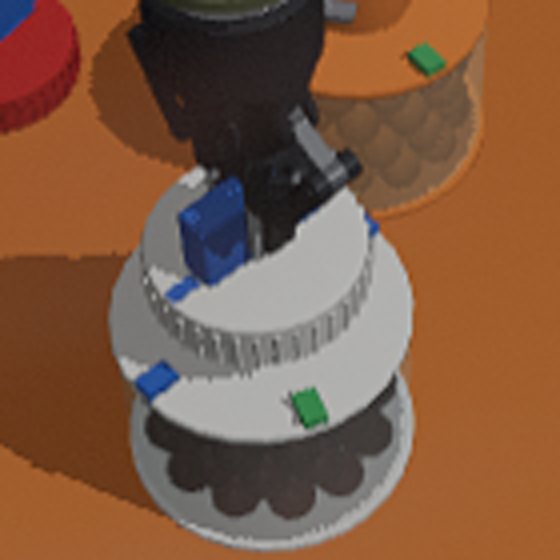

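Contact came at TCP z 349.2 with about 10 N, which is the expected 43 mm, and it has held for more than 0.2 s. Now I turn it back anticlockwise.

Request:
arm_command --plan '[{"jaw": 1,"dx": 0,"dy": 0,"dz": -0.6,"wx": 0,"wy": 0,"wz": -0.05},{"jaw": 1,"dx": 0,"dy": 0,"dz": -0.6,"wx": 0,"wy": 0,"wz": -0.15},{"jaw": 1,"dx": 0,"dy": 0,"dz": -0.6,"wx": 0,"wy": 0,"wz": -0.25},{"jaw": 1,"dx": 0,"dy": 0,"dz": -0.6,"wx": 0,"wy": 0,"wz": -0.35},{"jaw": 1,"dx": 0,"dy": 0,"dz": -0.6,"wx": 0,"wy": 0,"wz": -0.45},{"jaw": 1,"dx": 0,"dy": 0,"dz": -0.6,"wx": 0,"wy": 0,"wz": -0.55},{"jaw": 1,"dx": 0,"dy": 0,"dz": -0.6,"wx": 0,"wy": 0,"wz": -0.65},{"jaw": 1,"dx": 0,"dy": 0,"dz": -0.6,"wx": 0,"wy": 0,"wz": -0.7}]'

```text
time: 10.4
tool_pos: [564.9, -2.5, 349.2]
tcp_rot: [180.0, -0.1, 17.3]
ft_force: [-0.6, 0.3, 3.7]
finger_gap: 19.2
```

```bash
python3 -c "
from h import *
go(564.3,-2.3,349,47); print(sense()['tool_pos'],sense()['wrist_torque'])"
```

```text
dx -0.5 dy -0.3 dz 0.2 wz -0.518 yaw chg 29.7 rpy [ 1.7996e+02 -1.0000e-01  1.7330e+01] t 10.4 gap 19.2 F [-0.6  0.3  3.7]
[564.87222917  -2.48276638 349.21904107] [-0.05432921  0.10215925 -0.06650652]
```

Request:
arm_command --plan '[{"jaw": 1,"dx": -0.3,"dy": 0,"dz": 0,"wx": 0,"wy": 0,"wz": -0.1},{"jaw": 1,"dx": -0.3,"dy": 0,"dz": 0,"wx": 0,"wy": 0,"wz": -0.2},{"jaw": 1,"dx": -0.3,"dy": 0,"dz": 0,"wx": 0,"wy": 0,"wz": -0.3},{"jaw": 1,"dx": -0.3,"dy": 0,"dz": 0,"wx": 0,"wy": 0,"wz": -0.4},{"jaw": 1,"dx": -0.3,"dy": 0,"dz": 0,"wx": 0,"wy": 0,"wz": -0.48},{"jaw": 1,"dx": -0.3,"dy": 0,"dz": 0,"wx": 0,"wy": 0,"wz": -0.52},{"jaw": 1,"dx": -0.3,"dy": 0,"dz": 0,"wx": 0,"wy": 0,"wz": -0.52}]'

```text
time: 11.1
tool_pos: [564.1, -2.5, 348.0]
tcp_rot: [-180.0, 0.0, 46.9]
ft_force: [0.1, 0.4, -1.9]
finger_gap: 19.2
```

```bash
python3 -c "
from h import *
go(564.3,-2.3,334.2,47); print(sense()['tool_pos'],sense()['wrist_torque'])"
```

```text
dx 0.3 dy -0.0 dz 13.8 wz -0.001 yaw chg 0.1 rpy [-1.7998e+02  1.0000e-02  4.6950e+01] t 11.1 gap 19.2 F [ 0.1  0.4 -1.9]
[564.14840959  -2.50495686 347.97694738] [ 0.03981172  0.02530733 -0.00437044]
```

The lid is free again: the force is back to its hanging weight. Lowering.

Request:
arm_command --plan '[{"jaw": 1,"dx": 0.3,"dy": 0,"dz": 2,"wx": 0,"wy": 0,"wz": 0},{"jaw": 1,"dx": 0.3,"dy": 0,"dz": 4,"wx": 0,"wy": 0,"wz": 0},{"jaw": 1,"dx": 0.3,"dy": 0,"dz": 6,"wx": 0,"wy": 0,"wz": 0},{"jaw": 1,"dx": 0.3,"dy": 0,"dz": 8,"wx": 0,"wy": 0,"wz": 0},{"jaw": 1,"dx": 0.3,"dy": 0,"dz": 10,"wx": 0,"wy": 0,"wz": 0},{"jaw": 1,"dx": 0.3,"dy": 0,"dz": 11.5,"wx": 0,"wy": 0,"wz": 0},{"jaw": 1,"dx": 0.3,"dy": 0,"dz": 12.5,"wx": 0,"wy": 0,"wz": 0},{"jaw": 1,"dx": 0.3,"dy": 0,"dz": 12.5,"wx": 0,"wy": 0,"wz": 0}]'

```text
time: 11.9
tool_pos: [564.4, -2.3, 335.7]
tcp_rot: [-180.0, 0.0, 46.9]
ft_force: [0.1, -0.6, -1.3]
finger_gap: 19.0
```

```bash
python3 -c "
from h import *
go(564.3,-2.3,334.2,47); print(sense()['tool_pos'],sense()['wrist_torque'])"
```

```text
dx -0.0 dy -0.0 dz 1.5 wz -0.002 yaw chg 0.1 rpy [-1.7999e+02  1.0000e-02  4.6910e+01] t 11.9 gap 19.0 F [ 0.1 -0.6 -1.3]
[564.35934106  -2.29129148 335.66579775] [ 0.01561124 -0.00332714 -0.00029063]
```

Request:
arm_command --plan '[{"jaw": 1,"dx": 0,"dy": 0,"dz": 0.8,"wx": 0,"wy": 0,"wz": 0},{"jaw": 1,"dx": 0,"dy": 0,"dz": 1.5,"wx": 0,"wy": 0,"wz": 0},{"jaw": 1,"dx": 0,"dy": 0,"dz": 2,"wx": 0,"wy": 0,"wz": 0},{"jaw": 1,"dx": 0,"dy": 0,"dz": 2,"wx": 0,"wy": 0,"wz": 0}]'

```text
time: 12.3
tool_pos: [564.4, -2.3, 334.2]
tcp_rot: [180.0, -0.0, 46.9]
ft_force: [-1.3, 0.1, 2.0]
finger_gap: 19.3
```

```bash
python3 -c "
from h import *
go(564.3,-2.3,334.2,-23); print(sense()['tool_pos'],sense()['wrist_torque'])"
```

```text
dx -0.1 dy -0.1 dz -0.0 wz 1.220 yaw chg -69.9 rpy [ 1.7999e+02 -1.0000e-02  4.6910e+01] t 12.3 gap 19.3 F [-1.3  0.1  2. ]
[564.44590542  -2.29005434 334.16853313] [0.00975465 0.12776748 0.03159352]
```

It is down on the rim (15 mm drop, TCP z 334.2). Tightening clockwise.

Request:
arm_command --plan '[{"jaw": 1,"dx": 0,"dy": 0,"dz": -0.3,"wx": 0,"wy": 0,"wz": 0.05},{"jaw": 1,"dx": 0,"dy": 0,"dz": -0.3,"wx": 0,"wy": 0,"wz": 0.13},{"jaw": 1,"dx": 0,"dy": 0,"dz": -0.3,"wx": 0,"wy": 0,"wz": 0.22},{"jaw": 1,"dx": 0,"dy": 0,"dz": -0.3,"wx": 0,"wy": 0,"wz": 0.31},{"jaw": 1,"dx": 0,"dy": 0,"dz": -0.3,"wx": 0,"wy": 0,"wz": 0.4},{"jaw": 1,"dx": 0,"dy": 0,"dz": -0.3,"wx": 0,"wy": 0,"wz": 0.49},{"jaw": 1,"dx": 0,"dy": 0,"dz": -0.3,"wx": 0,"wy": 0,"wz": 0.58},{"jaw": 1,"dx": 0,"dy": 0,"dz": -0.3,"wx": 0,"wy": 0,"wz": 0.67},{"jaw": 1,"dx": 0,"dy": 0,"dz": -0.3,"wx": 0,"wy": 0,"wz": 0.75}]'

```text
time: 13.2
tool_pos: [564.5, -2.3, 334.2]
tcp_rot: [180.0, -0.0, 3.7]
ft_force: [0.2, 0.0, -0.4]
finger_gap: 19.3
```

```bash
python3 -c "
from h import *
go(564.3,-2.3,334.2,-23); print(sense()['tool_pos'],sense()['wrist_torque'])"
```

```text
dx -0.2 dy 0.0 dz 0.0 wz 0.467 yaw chg -26.7 rpy [ 1.80e+02 -1.00e-02  3.73e+00] t 13.2 gap 19.3 F [ 0.2  0.  -0.4]
[564.4558441   -2.27889307 334.20995041] [-0.00363278  0.02892854 -0.03749448]
```

Request:
arm_command --plan '[{"jaw": 1,"dx": 0,"dy": 0,"dz": 0,"wx": 0,"wy": 0,"wz": 0.09},{"jaw": 1,"dx": 0,"dy": 0,"dz": 0,"wx": 0,"wy": 0,"wz": 0.18},{"jaw": 1,"dx": 0,"dy": 0,"dz": 0,"wx": 0,"wy": 0,"wz": 0.27},{"jaw": 1,"dx": 0,"dy": 0,"dz": 0,"wx": 0,"wy": 0,"wz": 0.35},{"jaw": 1,"dx": 0,"dy": 0,"dz": 0,"wx": 0,"wy": 0,"wz": 0.42},{"jaw": 1,"dx": 0,"dy": 0,"dz": 0,"wx": 0,"wy": 0,"wz": 0.47},{"jaw": 1,"dx": 0,"dy": 0,"dz": 0,"wx": 0,"wy": 0,"wz": 0.47}]'

```text
time: 13.9
tool_pos: [564.5, -2.3, 334.2]
tcp_rot: [-180.0, -0.0, -23.0]
ft_force: [0.8, 0.8, -1.3]
finger_gap: 19.4
```

```bash
python3 -c "
from h import *
s=snap('scene','s7');snap('wrist','w7')
go(564.3,-2.3,334.2,-23); print(sense()['tool_pos'],sense()['wrist_torque'])
i=cv2.imread('pics/s7.png');j=cv2.imread('pics/w7.png');a=cv2.resize(i[170:310,200:340],(420,420),interpolation=cv2.INTER_CUBIC);cv2.imwrite('pics/c9.png',np.hstack([a,cv2.resize(j,(380,285)).copy() if 0 else cv2.copyMakeBorder(cv2.resize(j,(380,285)),0,135,0,0,cv2.BORDER_CONSTANT)]))"
```

```text
dx -0.1 dy 0.0 dz -0.0 wz 0.002 yaw chg -0.1 rpy [180.   -0.  -22.9] t 14.0 gap 19.1 F [-0.7  0.3 -1.3]
[564.42573486  -2.3099205  334.1724642 ] [-0.01196621 -0.06332833 -0.03199012]
```

View pics/c9.png

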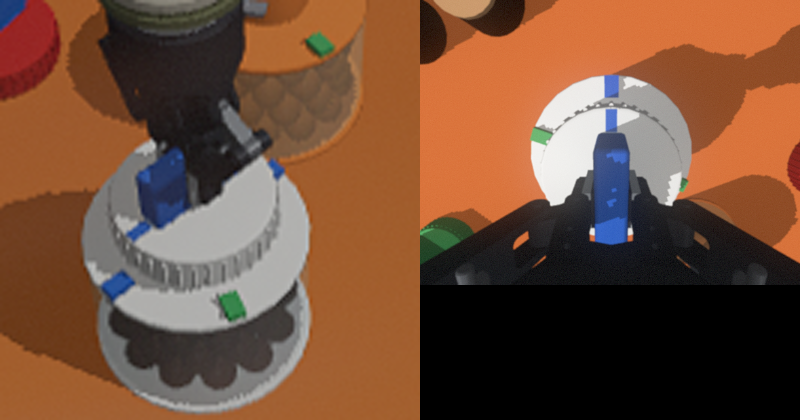

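The lid's stripe lines up with the blue mark in both views. Releasing in place.

Request:
arm_command --plan '[{"jaw": 0.6,"dx": 0,"dy": 0,"dz": 0,"wx": 0,"wy": 0,"wz": 0},{"jaw": 0.4,"dx": 0,"dy": 0,"dz": 0,"wx": 0,"wy": 0,"wz": 0},{"jaw": 0.2,"dx": 0,"dy": 0,"dz": 0,"wx": 0,"wy": 0,"wz": 0},{"jaw": 0,"dx": 0,"dy": 0,"dz": 0,"wx": 0,"wy": 0,"wz": 0},{"jaw": 0,"dx": 0,"dy": 0,"dz": 0,"wx": 0,"wy": 0,"wz": 0},{"jaw": 0,"dx": 0,"dy": 0,"dz": 0,"wx": 0,"wy": 0,"wz": 0},{"jaw": 0,"dx": 0,"dy": 0,"dz": 0,"wx": 0,"wy": 0,"wz": 0}]'

```text
time: 14.7
tool_pos: [564.4, -2.3, 334.2]
tcp_rot: [180.0, -0.0, -23.0]
ft_force: [0.0, -0.2, -0.6]
finger_gap: 85.4
```

Request:
arm_command --plan '[{"jaw": 0,"dx": 0,"dy": 0,"dz": -10,"wx": 0,"wy": 0,"wz": 0},{"jaw": 0,"dx": 0,"dy": 0,"dz": -35,"wx": 0,"wy": 0,"wz": 0},{"jaw": 0,"dx": 0,"dy": 0,"dz": -70,"wx": 0,"wy": 0,"wz": 0},{"jaw": 0,"dx": 0,"dy": 0,"dz": -105,"wx": 0,"wy": 0,"wz": 0},{"jaw": 0,"dx": 0,"dy": 0,"dz": -130,"wx": 0,"wy": 0,"wz": 0},{"jaw": 0,"dx": 0,"dy": 0,"dz": -140,"wx": 0,"wy": 0,"wz": 0},{"jaw": 0,"dx": 0,"dy": 0,"dz": -140,"wx": 0,"wy": 0,"wz": 0}]'

```text
time: 15.4
tool_pos: [564.6, -2.3, 476.3]
tcp_rot: [-179.9, -0.2, -23.0]
ft_force: [0.5, 0.1, -0.7]
finger_gap: 85.7
```

```bash
python3 -c "
from h import *
s=snap('scene','s8');w=snap('wrist','w8')
for n,S in (('scene',s),('wrist',w)):
  for d in pinpoint(n,'lid_grip'): print(n,d['score'],d['pixel'],atz(S,d['pixel'],178))
i=cv2.imread('pics/s8.png');j=cv2.imread('pics/w8.png');a=cv2.resize(i[150:310,190:350],(400,400),interpolation=cv2.INTER_CUBIC);cv2.imwrite('pics/c10.png',np.hstack([a,cv2.copyMakeBorder(cv2.resize(j,(400,300)),0,100,0,0,cv2.BORDER_CONSTANT)]))"
```

```text
scene 0.93 [263.8, 225.0] [562.23111047  -2.96379275 178.        ]
scene 0.92 [195.2, 173.3] [ 498.16420482 -193.72006387  178.        ]
wrist 0.95 [283.1, 204.6] [564.16262624  -2.47801633 178.        ]
wrist 0.66 [528.4, 215.5] [ 471.39912186 -195.673027    178.        ]
```

View pics/c10.png

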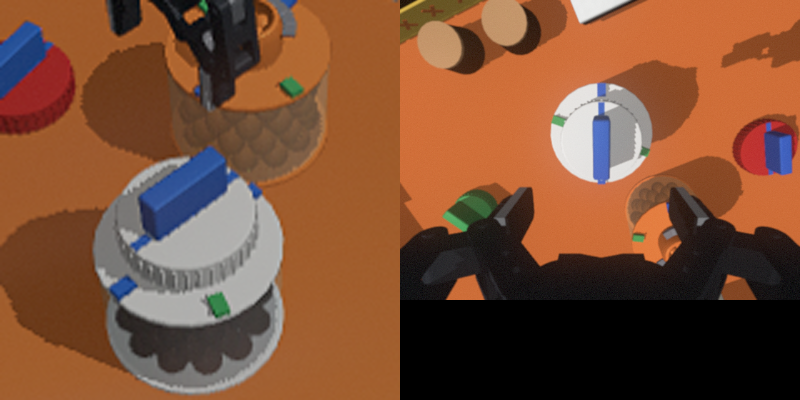

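View pics/w8.png

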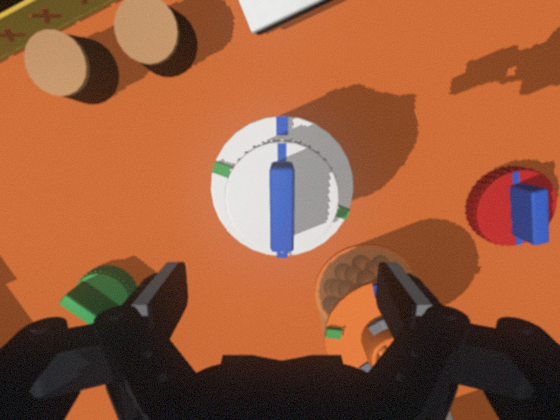

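The lid sits level and low, centred near (564, -2.5). Its bar is in line with the blue marks and the gripper is clear, so I'm handing in.

```bash
python3 -c "
from bench import *
print(hand_in())"
```

```text
the job is handed in; nothing more can be done
None
```

The white lid is screwed onto the white jar of chocolates. I handed the job in at about 15.5 s of robot time; no verdict is reported.

- **Set on:** I gripped the white lid by its bar and set it on the threads in line with the blue marks. Contact came at the expected 43 mm height with about 10 N, and it held there for more than 0.2 s.
- **Turned back:** I turned it 70° anticlockwise to the green marks, where it went down 15 mm onto the rim without resistance.
- **Tightened:** I turned it 70° clockwise with almost no torque, back in line with the blue marks, then released it and raised the arm well clear.

**Last checks:**
- The wrist and scene pictures show the lid level and low, its stripe in line with the blue marks.
- The networks place its axis within about 2 mm of the jar's axis.
- The gripper was open and the wrist force was near zero.
- The green lid, the red lid and the orange jar were not touched.

No check failed. The only disagreement was that the networks' first jar and lid positions differed by up to 9 mm between cameras. I settled these with my own pixel measurements and the wrist camera.

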